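# Put the collet block away and close the tooling case

## Task

Put the square collet block into its empty wooden nest in the open green tooling case, nose towards the hinge, lowering it gently until it lies flat on the case floor. Then close the lid fully and only after that swing the latch all the way over the lid. Leave the live centre in its nest and do not disturb the bottle, chuck key or wrench on the bench.

Things in the scene. Friction and masses are not known exactly. Their poses are not given: they have to be found in the camera images.
- block: loose steel collet block, 0.5 kg: a square body 60 long (its x) x 38 wide x 38 high, with a round dark nose of 30 mm diameter and 22 mm length on the centre of its +x end. Origin: centre of the underside of the square body; z up, x towards the nose. Its mass centre lies 3 mm from the body's middle towards the nose.
- block_mid (a point): centre of the square body of the collet block (19 mm above its underside)
- block_nose (a point): centre of the outer end face of the block's nose, 52 mm from block_mid along the block's x
- case: green sheet-steel case fixed to the bench, outside 140 (x) x 230 (y) x 54 mm high, walls 4 mm, inner floor 6 mm above its underside. Origin: centre of its underside; -x is the front with the latch (towards the robot at yaw 0), +x the back with the lid hinge. Two wooden nests on its floor: the empty one at +y, the other at y = -60 mm with the live centre in it.
- nest (a point): centre of the empty nest on the case floor, at (-18, 45, 6) mm in the case frame, axes as the case's: the block's origin belongs here, block x along case x. Four corner rails 10 mm high, 44 mm apart across y, with a 44 mm long gap for fingers at mid-length; end stop at -x and two cheeks at +x (36 mm apart, for the nose) 14 mm high, 66 mm between: 3 mm play all round. 38 mm free beside the rails.
- centre: live centre, a steel round of 26 mm diameter with a cone point, 65 mm long, about 0.2 kg, lying loose in the second nest of the case, to be left there. Origin: under its thick body, at floor level
- lid_hinge (a point): middle of the lid's hinge axis, on the back rim of the case (70 mm behind the case origin, 54 mm above the case underside). Moves with the lid: at joint 0 its axes are the case's
- lid_edge (a point): middle of the lid's free edge, on its outer face. The lid is a plate 140 mm (hinge to edge) x 230 x 6 mm, its under face in the hinge axis plane, 0.35 kg, with a small lifting tab on the free edge 75 mm to the -y side, sticking out 18 mm
- lid (a joint): lid angle in rad about the case's y axis: 0 closed flat on the rim, 1.57 upright, up to 1.95 leaning back; starts open at 1.6 to 1.8. The hinge is stiff (0.35 N m of friction): the lid stays about where it is left and can be pushed over from behind and then pressed down from above
- latch (a joint): swing latch angle in rad about the vertical: 0 clear, lying along the case front and pointing to case +y; it turns clockwise seen from above, 1.57 pointing to case +x over the closed lid; stop at 1.62. Light friction (0.04 N m), stays where it is left
- latch_pivot (a point): the latch's pivot, at (-84, 0, 68) mm in the case frame, at the height of the latch arm's top face (arm 45 mm long, 14 wide, 6 thick, its underside 2 mm above the closed lid)
- latch_peg (a point): top of the latch's upright round peg (12 mm diameter, 30 mm tall above the arm), 35 mm from the pivot along the arm. Can be pinched from above or pushed
- bottle: bystander: green glass bottle, 60 mm diameter, 190 mm tall, standing; origin under its centre
- chuck_key: bystander: steel T-shaped chuck key, about 95 x 80 x 16 mm, lying; origin under its shank
- wrench: bystander: steel wrench 170 mm long, lying; origin at its middle
There are look-alikes about, which are no part of the job. Leave any yellow look-alike of the centre alone. Leave any pink look-alike of the block alone.

How it is judged:
By the outcome, as a careful person would: the job done as asked, in the order asked, and still so for the second after the job is handed in, with the robot touching nothing.
It also fails if it takes over 72 s, if anything falls off the work surface, if the arm or the gripper's body presses on something with over 40 N, if the wrist force passes 120 N, or if a joint passes its speed limit or range.

## Robot

A 6-joint arm with a two-finger parallel gripper is mounted at the origin on the work surface. World frame = base frame: x ahead of the robot, y to its left, z up, the work surface at z = 0. Lengths are in mm, angles in rad, forces in N, time in s.
With the tool pointing down it reaches from about 350 to 775 mm from the base axis. Payload 7.3 kg.
Tool frame: the origin (TCP) lies at the very end of the fingers, on their centre line; the grasp point (between the pads) lies 19 mm behind it; z points along the fingers, y is the line along which they close (so a half turn about z gives the same grasp; the last joint's range is limited). The gripper opens to 92 mm and grips with 3 to 60 N. Pads are 19 mm wide; open, the fingers measure 130 mm over their backs; the gripper's body (75 mm by 190 mm) begins 47 mm behind the grasp point.
Start: joints at [0.991, 0.342, 1.524, -0, 1.275, -0.146], TCP at [220.658, 476.398, 226.741] pointing down, gripper open.
Joint ranges: [-2.53, 2.53], [-0.77, 2.02], [0.04, 2.7], [-1, 4.14], [0.28, 2.66], [-3.11, 3.11]. Speed limits (rad/s): [2.57, 2.57, 3.14, 3.14, 3.14, 3.14].

## Interface

Orientations are given as [roll, pitch, yaw] about the fixed x, y, z axes, in that order (R = Rz(yaw) Ry(pitch) Rx(roll)).
In Python, from plant import get_obs, capture, close_job gives the robot as it stands. The module is installed in compiled form; this text tells all that it offers.
- The arm moves only by the shell command python3 -m handwheel 'ROWS'. ROWS is JSON, a list of rows, each a list of 3 entries, a list of its own where there are three numbers: the turn, a rotation vector about the tool's x, y, z in degrees, then the shift along the tool's x, y, z in m, then the opening, from 0 (shut) to 1 (fully open). A call has 1 to 12 rows; each row is the pose to reach, as a shift and turn from the pose commanded when the call began, along the tool's axes at that moment; what a row does not reach only later rows make up. A row lasts 1/10 s, in which the tool goes at most 50 mm and 8.59 degrees, less where a joint would pass 70% of its speed; a pose out of reach is approached as far as the arm can. A call with a gripper value outside its range is refused whole. The fingers move at their own pace and stop on an object; the grip force is fixed at half the most. Time passes only in rows, so rows that repeat a pose let the fingers close. It gives the time, the measured TCP pose, the force, the opening and the grip force at its end, in the units of the state.
- get_obs(): the state, without advancing time (a new reading comes with each control period).
- capture(name): name is "side" or "top" or "wrist"; returns a dict with "image" (480x640x3 uint8, red, green, blue), "depth" (480x640 float32, mm along the optical axis (not along the pixel's ray), 0 where there is no reading), "fx", "fy", "cx", "cy" (pixels), "camera_from_world" (4x4, takes a point from world to camera coordinates). Camera axes: x right, y down, z forward; pixel columns grow to the right and rows downward; lengths in mm; the calibration is good to about 2 mm. A picture is of the moment at which its call begins.
- close_job(): hands the job in; it is judged then, once.
The state is a dict: "time": time; "joint_positions": joint angles; "dq": joint speeds; "tau": joint torques, N m; "tool_pos": TCP position; "tcp_rot": TCP orientation; "contact_force": force on the tool from outside, world axes, zero at the start; "moment": the same for the moment, N m; "grip_width": finger opening in mm; "finger_force": force on a finger pad.
Only numpy, scipy, OpenCV 4.12 (cv2) and the standard library are available. Lean on these libraries where they do the work, as an engineer would, in place of code of your own. Each camera call takes 0.05 s, during which the arm holds its last target. There are 200 camera calls.

## Working session

There is one attempt and no reset: what is moved stays moved. The work goes in short steps, Python scripts to look and compute and a shell command to move; the robot and the scene stay as the last step left them, time stands still between calls to the robot, and variables do not carry over. Pictures are saved under pics/ and viewed, at most 10 in all, crops included, and the job is handed in when it is done.

```bash
mkdir -p pics; cat > h.py <<'E'
import numpy as np, cv2
from plant import get_obs, capture
from scipy.spatial.transform import Rotation as R
def snap(n):
    c=capture(n); return c
def save(c,f,crop=None,s=1):
    im=c["image"][:,:,::-1]
    if crop: x0,y0,x1,y1=crop; im=im[y0:y1,x0:x1]
    cv2.imwrite("pics/"+f,cv2.resize(im,None,fx=s,fy=s))
def ray(c,u,v,z):
    T=np.linalg.inv(c["camera_from_world"]); d=T[:3,:3]@np.array([(u-c["cx"])/c["fx"],(v-c["cy"])/c["fy"],1]); o=T[:3,3]
    return o+d*(z-o[2])/d[2]
def pt(c,u,v):
    d=c["depth"][int(v),int(u)]
    return (np.linalg.inv(c["camera_from_world"])@np.array([(u-c["cx"])/c["fx"]*d,(v-c["cy"])/c["fy"]*d,d,1]))[:3]
def proj(c,p):
    q=c["camera_from_world"]@np.r_[p,1]; return np.array([c["fx"]*q[0]/q[2]+c["cx"],c["fy"]*q[1]/q[2]+c["cy"]])
def cloud(c):
    v,u=np.mgrid[0:480,0:640]; d=c["depth"]
    P=np.stack([(u-c["cx"])/c["fx"]*d,(v-c["cy"])/c["fy"]*d,d,np.ones_like(d)],-1)@np.linalg.inv(c["camera_from_world"]).T
    return P[...,:3]
def tool(p,rpy=None):
    "tool-frame shift (m) from present pose to world p, and turn"
    o=get_obs(); A=R.from_euler('xyz',o["tcp_rot"])
    s=A.inv().apply(np.array(p)-o["tool_pos"])/1000
    t=None if rpy is None else np.degrees((A.inv()*R.from_euler('xyz',rpy)).as_rotvec())
    return s.round(4),t
E
python3 - <<'E'
from h import *
print(get_obs())
for n in("top","side","wrist"):
    c=snap(n); save(c,n+"0.png"); print(n,c["fx"],c["camera_from_world"].round(3).tolist())
    np.savez("/tmp/%s0.npz"%n,**c)
E
```

```text
{'time': 0.0, 'joint_positions': array([ 9.90986903e-01,  3.42687643e-01,  1.52501722e+00,  1.03425806e-07,
        1.27540540e+00, -1.46005267e-01]), 'dq': array([ 0.00076848,  0.00044485,  0.00016957,  0.00036416,  0.00061325,
       -0.00108931]), 'tau': array([ 5.24770712e-04, -4.31241453e+01, -2.44216758e+01,  7.18942937e-02,
        5.60197723e-02, -1.19463689e-04]), 'tool_pos': array([220.42625582, 476.03261655, 226.06310276]), 'tcp_rot': array([-3.14009120e+00, -2.20891263e-04,  2.70778830e+00]), 'contact_force': array([ 0.0192126 ,  0.02403329, -0.34630944]), 'moment': array([ 0.00818275, -0.00425079, -0.01112961]), 'finger_force': 0.0, 'grip_width': 91.9944933812191}
top 506.356572216711 [[-0.027, -0.999, -0.037, 26.888], [-0.986, 0.033, -0.164, 506.691], [0.165, 0.032, -0.986, 1104.084], [0.0, 0.0, 0.0, 1.0]]
side 514.6436138934378 [[-0.982, -0.189, 0.014, 504.041], [-0.134, 0.641, -0.756, 155.43], [0.134, -0.744, -0.654, 1195.349], [0.0, 0.0, 0.0, 1.0]]
wrist 347.6382474468295 [[0.421, 0.907, -0.001, -524.496], [0.869, -0.403, 0.287, -36.706], [0.26, -0.122, -0.958, 391.32], [0.0, 0.0, 0.0, 1.0]]
```

View pics/top0.png

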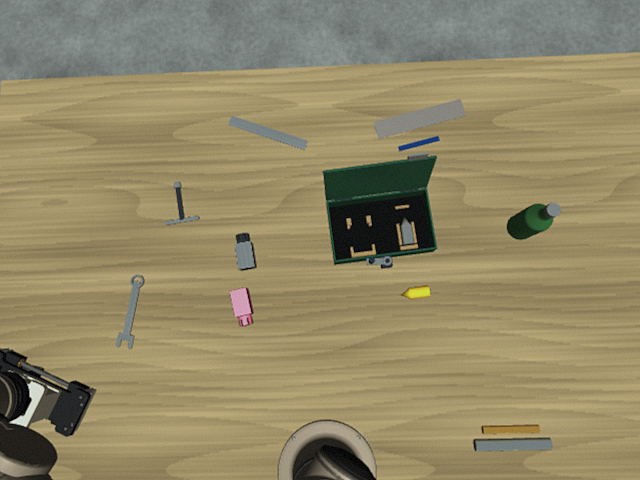

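View pics/side0.png

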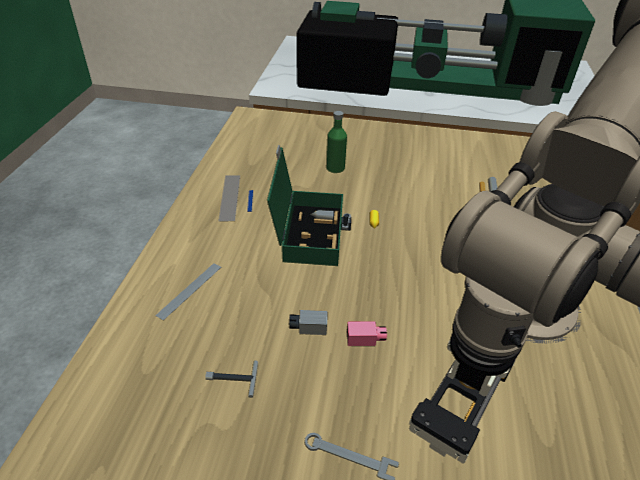

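Top view: the grey block with its dark nose is at (245,252), nose pointing up the image. The pink look-alike is at (242,307) and the yellow centre look-alike at (417,293), so I choose the grey one. The case is at (382,225), with the latch at (380,261), the bottle at (530,222), the key at (182,205) and the wrench at (131,312).

```bash
python3 - <<'E'
from h import *
c=dict(np.load("/tmp/top0.npz")); P=cloud(c); im=c["image"].astype(int)
def mbr(m,n):
    q=P[m][:,:2].astype(np.float32); r=cv2.minAreaRect(q); print(n,len(q),np.round(r[0],1),np.round(r[1],1),round(r[2],1),"z",np.median(P[m][:,2]).round(1))
v,u=np.mgrid[0:480,0:640]
box=lambda x0,y0,x1,y1:(u>x0)&(u<x1)&(v>y0)&(v<y1)
# block
b=box(225,225,265,280)&(P[...,2]>34)&(P[...,2]<44); mbr(b,"blocktop")
bn=box(225,225,265,280)&(P[...,2]>10); mbr(bn,"block all")
sat=im.max(2)-im.min(2)
dark=box(225,225,265,280)&(im.max(2)<75)&(P[...,2]>15); print("nose",P[dark].mean(0))
# case rim
r=box(315,185,445,275)&(P[...,2]>48)&(P[...,2]<60); mbr(r,"rim")
lat=box(360,250,400,275)&(P[...,2]>63)&(P[...,2]<110); mbr(lat,"latch"); 
pg=lat&(P[...,2]>85); print("peg",pg.sum(),P[pg].mean(0) if pg.any() else 0)
lid=box(315,150,445,200)&(P[...,2]>80); X=P[lid]; cc=X.mean(0); w=np.linalg.svd(X-cc,full_matrices=False)[2]; print("lid",cc,w.round(3),X[:,2].max())
bt=box(500,195,565,245)&(P[...,2]>40); print("bottle",P[bt].mean(0), P[bt].max(0))
save(c,"c1.png",(220,140,450,320),3.4)
E
```

```text
blocktop 455 [486.1 172.5] [80.4 37.9] 8.5 z 38.1
block all 616 [405. 101.] [299.   71.3] 41.9 z 37.0
nose [501.10800524 168.92114004  37.78417252]
rim 820 [ 520.7 -140.9] [168.4 230.7] 5.7 z 54.2
latch 175 [ 449.  -129.9] [52.4 18. ] 88.5 z 69.6
peg 26 [ 447.47343171 -112.43894722   96.89145646]
lid [ 616.47801332 -131.47387228  155.09135891] [[-0.241  0.14   0.96 ]
 [ 0.09  -0.982  0.166]
 [ 0.966  0.126  0.224]] 1172.5960561989518
bottle [ 516.78941706 -446.426708    135.05375144] [ 553.5042322   -25.34933195 1172.5960562 ]
```

View pics/c1.png

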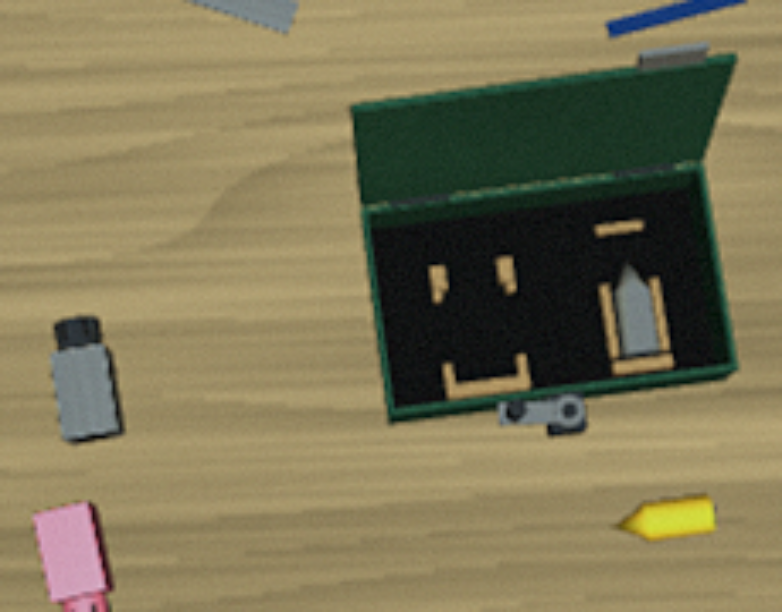

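Close crop confirms it: the grey body with dark round nose is at crop (85,390), nose up. The empty nest is at crop (475,330), and the latch peg is at crop (515,410). Now moving above the block.

```bash
python3 - <<'E'
from h import *
c=dict(np.load("/tmp/wrist0.npz")); T=np.linalg.inv(c["camera_from_world"]); o=get_obs()
A=R.from_euler('xyz',o["tcp_rot"]); print("cam in tool",A.inv().apply(T[:3,3]-o["tool_pos"]), A.inv().apply(T[:3,2]))
for y in(8.5,188.5): print(y,tool([470,170,200],[np.pi,0,np.radians(y)]))
E
```

```text
cam in tool [ 7.70727288e+01  4.31137653e-02 -1.58575126e+02] [-2.87613290e-01 -4.31927562e-05  9.57746623e-01]
8.5 (array([-0.3551, -0.1729,  0.0264]), array([-3.62201850e-02,  7.71574785e-02,  1.46644204e+02]))
188.5 (array([-0.3551, -0.1729,  0.0264]), array([-5.85802688e-02, -2.74994494e-02, -3.33557734e+01]))
```

```bash
python3 -m handwheel '[[[0,0,-8],[-0.05,-0.025,0.005],1],[[0,0,-16],[-0.1,-0.05,0.01],1],[[0,0,-25],[-0.145,-0.07,0.015],1],[[0,0,-33],[-0.19,-0.09,0.02],1],[[0,0,-33],[-0.235,-0.115,0.025],1],[[0,0,-33],[-0.28,-0.137,0.025],1],[[0,0,-33],[-0.325,-0.158,0.025],1],[[0,0,-33],[-0.355,-0.173,0.026],1],[[0,0,-33],[-0.355,-0.173,0.026],1],[[0,0,-33],[-0.355,-0.173,0.026],1],[[0,0,-33],[-0.355,-0.173,0.026],1]]'
python3 - <<'E'
from h import *
c=snap("wrist"); np.savez("/tmp/w1.npz",**c); save(c,"w1.png"); o=get_obs(); print(o["tool_pos"],np.degrees(o["tcp_rot"]),o["time"])
P=cloud(c); m=(P[...,2]>36)&(P[...,2]<42)&(np.hypot(P[...,0]-486,P[...,1]-172)<60)
q=P[m][:,:2].astype(np.float32); print(m.sum(),cv2.minAreaRect(q))
E
```

```text
time: 1.25
tool_pos: [469.6, 170.2, 200.4]
tcp_rot: [3.141, -0.001, -3.0]
contact_force: [-0.0, 0.7, -0.3]
grip_width: 91.7
finger_force: 0.0
[469.32926252 170.82335278 200.52819322] [ 1.79975204e+02 -4.59863114e-02 -1.71835613e+02] 1.3
2401 ((480.87445068359375, 172.64219665527344), (69.26679992675781, 37.804115295410156), 7.950710773468018)
```

View pics/w1.png

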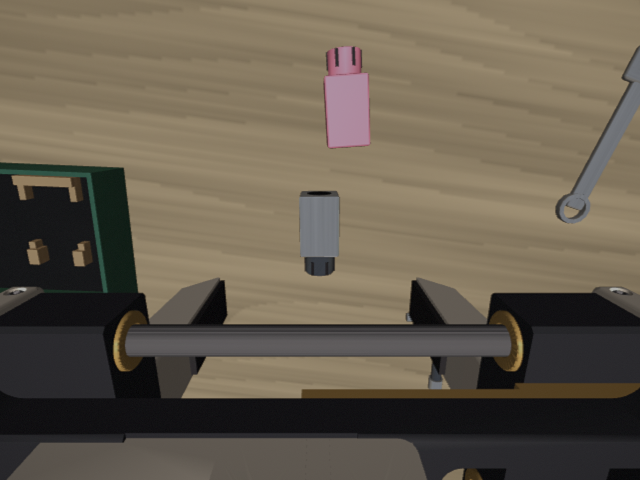

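Wrist view: grey block body spans columns 301–339, rows 192–256, dark nose below it at (320,265), pink one clear at (346,110).

```bash
python3 - <<'E'
from h import *
c=dict(np.load("/tmp/w1.npz")); im=c["image"].astype(int); P=cloud(c)
print(im[185:280:3,320].sum(1)//3, P[185:280:3,320,0].round(0),P[185:280:3,320,2].round(0))
m=(P[...,2]>36.5)&(P[...,2]<42)&(im.sum(2)>255)&(np.hypot(P[...,0]-475,P[...,1]-172)<60)
r=cv2.minAreaRect(P[m][:,:2].astype(np.float32)); print(m.sum(),r, P[m].mean(0))
u,v=np.nonzero(m)[::-1]; rr=cv2.minAreaRect(np.c_[u,v].astype(np.float32)); print([ray(c,*p,38)[:2].round(1).tolist() for p in cv2.boxPoints(rr)])
E
```

```text
[130 131  43  19 126 121 120 120 121 121 121 120 121 120 121 121 121 121
 120 121 121 122 121 122  66  60  59  60  59  61  67 135] [441. 444. 446. 446. 448. 450. 453. 456. 459. 461. 465. 467. 470. 473.
 476. 479. 482. 485. 488. 491. 493. 497. 499. 502. 507. 510. 513. 517.
 520. 523. 526. 543.] [ 2.  1.  9. 27. 37. 40. 40. 40. 39. 39. 37. 39. 39. 40. 39. 39. 38. 39.
 37. 39. 40. 39. 39. 40. 34. 35. 36. 34. 34. 35. 34.  1.]
2383 ((475.94146728515625, 171.9517059326172), (59.30717086791992, 37.793800354003906), 7.964025497436523) [475.13034429 171.93480381  38.78531445]
[[449.3, 149.6], [444.1, 186.4], [502.4, 195.7], [507.9, 157.0]]
```

```bash
python3 -m handwheel '[[[0,0,0],[-0.009,0,0.04],1],[[0,0,0],[-0.009,0,0.085],1],[[0,0,0],[-0.009,0,0.13],1],[[0,0,0],[-0.009,0,0.165],1],[[0,0,0],[-0.009,0,0.186],1],[[0,0,0],[-0.009,0,0.196],1],[[0,0,0],[-0.009,0,0.196],1],[[0,0,0],[-0.009,0,0.196],0.2],[[0,0,0],[-0.009,0,0.196],0.2],[[0,0,0],[-0.009,0,0.196],0.2],[[0,0,0],[-0.009,0,0.196],0.2],[[0,0,0],[-0.009,0,0.196],0.2]]'
```

```text
time: 2.5
tool_pos: [479.2, 171.5, 5.2]
tcp_rot: [3.142, 0.001, -3.0]
contact_force: [-0.0, -0.4, 0.3]
grip_width: 56.5
finger_force: 0.0
```

```bash
python3 - <<'E'
from h import *
# case geometry: edges from top image, rim corners
c=dict(np.load("/tmp/top0.npz")); P=cloud(c); im=c["image"].astype(int)
v,u=np.mgrid[0:480,0:640]
# wood pieces in case
hsv=cv2.cvtColor(c["image"],cv2.COLOR_RGB2HSV)
m=((hsv[...,0]>8)&(hsv[...,0]<25)&(hsv[...,1]>70)&(im.max(2)>120)&(u>335)&(u<430)&(v>200)&(v<260)&(P[...,2]<35)&(P[...,2]>5)).astype(np.uint8)
n,l,s,ce=cv2.connectedComponentsWithStats(m)
for i in range(1,n):
    if s[i,4]>8: 
        x,y,w,h,a=s[i]; print(s[i], ce[i].round(1), P[l==i].mean(0).round(1))
# rim fits: front wall & side walls, by green, z~54
g=(hsv[...,0]>60)&(hsv[...,0]<95)&(hsv[...,1]>90)&(u>315)&(u<445)&(abs(P[...,2]-54)<4)
# front outer edge: for each column the lowest green pixel
pts=[ray(c,uu,np.nonzero(g[:,uu])[0].max()+.5,54)[:2] for uu in list(range(340,362))+list(range(398,430)) if g[:,uu].any()]
f=np.polyfit(*np.array(pts)[:,::-1].T,1); print("front yaw",np.degrees(-np.arctan(f[0])),f, np.std(np.polyval(f,np.array(pts)[:,1])-np.array(pts)[:,0]))
L=np.array([ray(c,np.nonzero(g[vv])[0].min()-.5,vv,54)[:2] for vv in range(215,255)]);Rr=np.array([ray(c,np.nonzero(g[vv])[0].max()+.5,vv,54)[:2] for vv in range(205,243)])
for q in(L,Rr):
    k=np.polyfit(q[:,0],q[:,1],1); e=q[:,1]-np.polyval(k,q[:,0]); q=q[abs(e)<3]; k=np.polyfit(q[:,0],q[:,1],1); print("side yaw",np.degrees(np.arctan(k[0])),"y at x=520",np.polyval(k,520),e.std())
E
```

```text
[395 205  14   4  37] [401.5 206.4] [ 580.2 -193.8   11.7]
[366 216   6  10  37] [368.7 220. ] [ 549.1 -115.5   19.1]
[347 218   5  11  36] [348.6 222.2] [545.5 -68.7  18.7]
[411 222   6  21  56] [413.6 232.1] [ 517.5 -217.3   16.9]
[397 224   5  21  55] [399. 234.] [ 514.5 -183.8   15.6]
[351 244  25  13 132] [363.3 252.1] [474.7 -99.7  18.1]
[400 244  18   6  64] [408.6 246.7] [ 483.8 -203.5   19.1]
front yaw 5.6018753347251256 [-9.80839028e-02  4.48205595e+02] 0.7518948299630888
side yaw 5.5288520553670315 y at x=520 -25.17267907352302 0.8738315015928012
side yaw 5.820996067050489 y at x=520 -254.15173412291009 0.6571514072330287
```

```bash
python3 -m handwheel '[[[0,0,0],[0,0,0],0.2],[[0,0,0],[0,0,0],0.2],[[0,0,0],[0,0,0],0.2],[[0,0,0],[0,0,0],0.2],[[0,0,0],[0,0,-0.01],0.2],[[0,0,0],[0,0,-0.04],0.2],[[0,0,0],[0,0,-0.08],0.2],[[0,0,0],[0,0,-0.12],0.2],[[0,0,0],[0,0,-0.14],0.2],[[0,0,0],[0,0,-0.14],0.2]]'
python3 - <<'E'
from h import *
print(tool([509.8+2,-95.5,145],[np.pi,0,np.radians(185.6)]))
E
```

```text
time: 3.5
tool_pos: [480.4, 171.7, 147.8]
tcp_rot: [3.141, 0.006, -2.999]
contact_force: [0.6, -0.3, -5.2]
grip_width: 38.1
finger_force: 30.0
(array([ 0.0068, -0.269 ,  0.0027]), array([0.01778511, 0.34124927, 2.55150662]))
```

```bash
python3 -m handwheel '[[[0,0,0.5],[0,-0.025,0],0.2],[[0,0,1.5],[0.002,-0.07,0],0.2],[[0,0,2.5],[0.004,-0.115,0],0.2],[[0,0,2.5],[0.006,-0.16,0],0.2],[[0,0,2.5],[0.007,-0.205,0],0.2],[[0,0,2.5],[0.007,-0.245,0],0.2],[[0,0,2.5],[0.007,-0.262,0],0.2],[[0,0,2.5],[0.007,-0.269,0],0.2],[[0,0,2.5],[0.007,-0.269,0],0.2],[[0,0,2.5],[0.007,-0.269,0],0.2]]'
python3 - <<'E'
from h import *
o=get_obs(); print(o["tool_pos"],np.degrees(o["tcp_rot"]),o["contact_force"])
c=snap("wrist"); np.savez("/tmp/w2.npz",**c); save(c,"w2.png")
t=snap("top"); np.savez("/tmp/t2.npz",**t)
E
```

```text
time: 4.5
tool_pos: [509.5, -94.6, 143.9]
tcp_rot: [3.14, -0.002, -3.042]
contact_force: [-0.2, 1.3, -5.0]
grip_width: 37.9
finger_force: 30.0
[509.46165107 -94.63161917 143.87579995] [ 1.79924036e+02 -1.00511859e-01 -1.74321597e+02] [-0.19449705  1.27540471 -4.95968312]
```

View pics/w2.png

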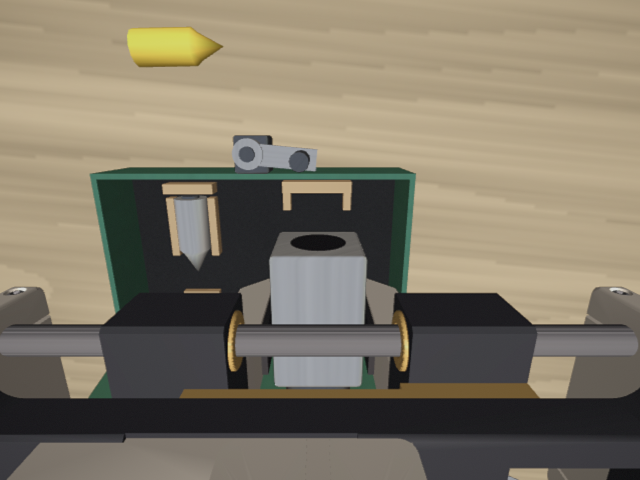

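The wrist view shows the block held square above the case. The end stop is at (317,187), the front rim at row about 170, and the live centre at (192,225). The latch peg is at (300,160). I'll refine from this view.

```bash
python3 - <<'E'
from h import *
c=dict(np.load("/tmp/w2.npz")); P=cloud(c); im=c["image"]; hsv=cv2.cvtColor(im,cv2.COLOR_RGB2HSV)
v,u=np.mgrid[0:480,0:640]
w=(hsv[...,0]>8)&(hsv[...,0]<25)&(hsv[...,1]>70)&(im.max(2)>140)
def box(m,x0,y0,x1,y1): return m&(u>x0)&(u<x1)&(v>y0)&(v<y1)
e=box(w,275,176,360,196)
r=cv2.minAreaRect(np.c_[u[e],v[e]].astype(np.float32)); q=np.array([ray(c,*p,20)[:2] for p in cv2.boxPoints(r)]);print("stop",r,q.round(1).tolist(),"ctr",q.mean(0), "depth z",np.median(P[e][:,2]))
g=box((hsv[...,0]>60)&(hsv[...,0]<95)&(hsv[...,1]>70),80,160,425,182)
F=np.array([ray(c,x,np.nonzero(g[:,x])[0].min()-.5,54)[:2] for x in list(range(130,225))+list(range(325,400)) if g[:,x].any()])
k=np.polyfit(F[:,1],F[:,0],1);print("front",np.degrees(-np.arctan(k[0])),k,(F[:,0]-np.polyval(k,F[:,1])).std())
b=box(P[...,2]>0,275,236,362,300)
for zt in [P[250:300,300:340,2]]: print("blk top z",np.median(zt))
zt=np.median(P[260:310,300:340,2])
s=box((abs(P[...,2]-zt)<4),262,225,375,320)
for row in(260,300):
    xs=np.nonzero(s[row])[0]; a,bb=ray(c,xs.min(),row,zt),ray(c,xs.max(),row,zt); print(row,xs.min(),xs.max(),a[:2],bb[:2],(a+bb)[:2]/2)
col=[np.nonzero(s[:,x])[0].min() for x in(285,290,345,350)]; print(col,[ray(c,x,y-.5,zt)[:2].round(1) for x,y in zip((285,290,345,350),col)])
# latch and lid
t=dict(np.load("/tmp/top0.npz")); Q=cloud(t); tm=t["image"].astype(int)
lat=(Q[...,2]>63)&(Q[...,2]<76)&(abs(Q[...,0]-449)<25)&(abs(Q[...,1]+130)<40); 
L=cv2.minAreaRect(Q[lat][:,:2].astype(np.float32));print(L)
pg=box(P[...,2]>88,270,140,325,175)&(P[...,2]<104);print("peg",pg.sum(),P[pg].mean(0))
rp=np.mean([ray(c,300,161,98)],0);print("peg ray",rp)
E
```

```text
stop ((316.5, 188.5), (13.0, 69.0), 90.0) [[471.5, -127.5], [466.0, -71.9], [476.5, -70.6], [482.1, -126.7]] ctr [474.05201343 -99.19932353] depth z 20.746608989901972
front 5.6518385289437845 [-9.89643899e-02  4.44403880e+02] 7.14095908137519e-14
blk top z 177.75264560088468
260 269 366 [ 480.04667867 -116.43887644] [476.41324971 -79.62978004] [478.22996419 -98.03432824]
300 271 364 [ 496.7406895  -114.66692744] [493.13538718 -78.09714544] [494.93803834 -96.38203644]
[np.int64(253), np.int64(253), np.int64(253), np.int64(253)] [array([ 476.4, -110.6]), array([ 476.3, -108.7]), array([474.2, -88. ]), array([474. , -86.1])]
((449.0423889160156, -129.92617797851562), (52.422325134277344, 18.01689910888672), 88.47911071777344)
peg 340 [ 448.13280553 -111.90692992   98.35206921]
peg ray [ 447.90203207 -111.12672887   98.        ]
```

```bash
python3 -m handwheel '[[[0,0,0],[-0.005,-0.0005,0.02],0.2],[[0,0,0],[-0.005,-0.0005,0.05],0.2],[[0,0,0],[-0.005,-0.0005,0.08],0.2],[[0,0,0],[-0.005,-0.0005,0.1],0.2],[[0,0,0],[-0.005,-0.0005,0.11],0.2],[[0,0,0],[-0.005,-0.0005,0.11],0.2],[[0,0,0],[-0.005,-0.0005,0.11],0.2]]'
python3 - <<'E'
from h import *
o=get_obs();print(o["tool_pos"],o["contact_force"])
c=snap("wrist"); np.savez("/tmp/w3.npz",**c); save(c,"w3.png",(60,130,460,430),2)
E
```

```text
time: 5.3
tool_pos: [515.9, -95.6, 35.5]
tcp_rot: [-3.141, 0.001, -3.042]
contact_force: [0.2, 0.5, -3.1]
grip_width: 37.7
finger_force: 30.0
[515.85432985 -95.55775363  35.51930664] [ 0.21662381  0.48719254 -3.07373589]
```

View pics/w3.png

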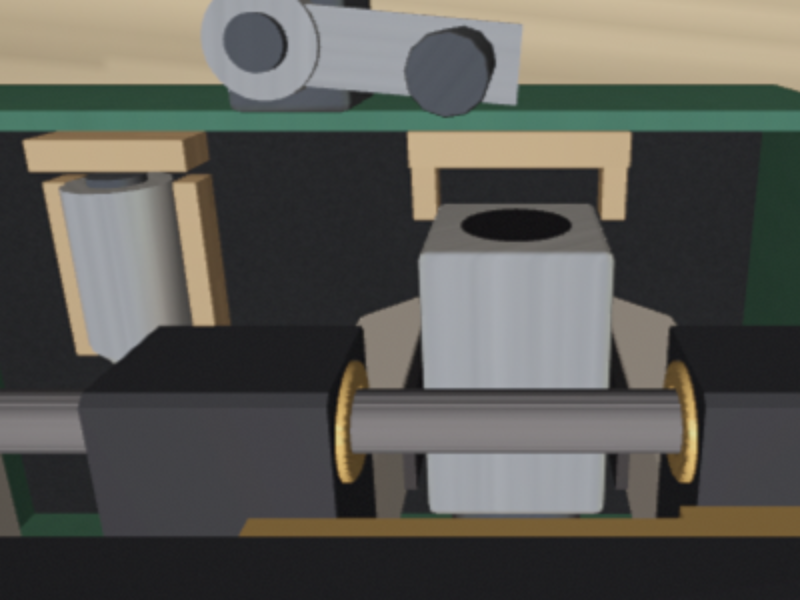

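The crop shows the block hanging squarely over the nest, with its lower back edge at crop (516,204). The end stop's inner edge is at crop (519,168) and the rail inner faces are at crop x 438 and 600.

```bash
python3 - <<'E'
from h import *
c=dict(np.load("/tmp/w3.npz")); f=lambda x,y,z:ray(c,60+x/2,130+y/2,z)[:2]
Q=lambda p:R.from_euler('z',-5.65,degrees=True).apply([*p,0])[:2].round(1)
print("block bottom back L,R",Q(f(435,204,31.4)),Q(f(597,204,31.4)))
print("block top back L,R",Q(f(420,252,69.4)),Q(f(612,252,69.4)))
print("stop inner",Q(f(519,168,20))); print("rail inner L,R",Q(f(438,190,16)),Q(f(600,190,16)),"rail ends",Q(f(427,219,16)))
E
```

```text
block bottom back L,R [ 472.  -165.7] [ 471.9 -126.3]
block top back L,R [ 470.9 -164.2] [ 470.8 -127.7]
stop inner [ 465.6 -145.2]
rail inner L,R [ 472.4 -166.6] [ 472.4 -123.8] rail ends [ 480.4 -169.8]
```

```bash
python3 -m handwheel '[[[0,0,0],[0.0028,0.0007,0],0.2],[[0,0,0],[0.0028,0.0007,0],0.2],[[0,0,0],[0.0028,0.0007,0.005],0.2],[[0,0,0],[0.0028,0.0007,0.009],0.2],[[0,0,0],[0.0028,0.0007,0.012],0.2],[[0,0,0],[0.0028,0.0007,0.015],0.2],[[0,0,0],[0.0028,0.0007,0.017],0.2],[[0,0,0],[0.0028,0.0007,0.019],0.2],[[0,0,0],[0.0028,0.0007,0.021],0.2],[[0,0,0],[0.0028,0.0007,0.0225],0.2],[[0,0,0],[0.0028,0.0007,0.0225],0.2]]'
```

```text
time: 6.45
tool_pos: [512.2, -95.3, 12.0]
tcp_rot: [3.141, -0.0, -3.043]
contact_force: [0.0, 0.4, -4.3]
grip_width: 38.2
finger_force: 30.0
```

```bash
python3 -m handwheel '[[[0,0,0],[0,0,0.0005],0.2],[[0,0,0],[0,0,0.001],0.2],[[0,0,0],[0,0,0.0015],0.2],[[0,0,0],[0,0,0.0015],0.2]]'
```

```text
time: 6.85
tool_pos: [512.4, -95.4, 10.8]
tcp_rot: [-3.142, 0.0, -3.043]
contact_force: [-0.3, -0.4, -3.7]
grip_width: 38.0
finger_force: 30.0
```

```bash
python3 -m handwheel '[[[0,0,0],[0,0,0.0004],0.2],[[0,0,0],[0,0,0.0008],0.2],[[0,0,0],[0,0,0.0008],0.2]]'
```

```text
time: 7.15
tool_pos: [512.4, -95.4, 10.8]
tcp_rot: [-3.141, 0.001, -3.043]
contact_force: [-2.0, 0.2, 6.8]
grip_width: 38.0
finger_force: 30.0
```

```bash
python3 -m handwheel '[[[0,0,0],[0,0,-0.0005],0.5],[[0,0,0],[0,0,-0.0005],0.6],[[0,0,0],[0,0,-0.0005],0.6],[[0,0,0],[0,0,-0.0005],0.6],[[0,0,0],[0,0,-0.01],0.6],[[0,0,0],[0,0,-0.04],0.6],[[0,0,0],[0,0,-0.08],0.6],[[0,0,0],[0,0,-0.125],0.6],[[0,0,0],[0.03,0,-0.17],0.6],[[0,0,0],[0.03,0,-0.19],0.3],[[0,0,0],[0.03,0,-0.19],0],[[0,0,0],[0.03,0,-0.19],0]]'
python3 - <<'E'
from h import *
o=get_obs();print(o["tool_pos"],o["time"])
c=snap("wrist"); np.savez("/tmp/w4.npz",**c); save(c,"w4.png")
t=snap("top"); np.savez("/tmp/t4.npz",**t); s=snap("side"); np.savez("/tmp/s4.npz",**s)
P=cloud(c); m=(P[...,2]>38)&(P[...,2]<49)&(np.hypot(P[...,0]-510,P[...,1]+95)<55); q=P[m]
print("blk top z",np.median(q[:,2]),q[:,2].std(),cv2.minAreaRect(q[:,:2].astype(np.float32)))
E
```

```text
time: 8.35
tool_pos: [482.5, -98.3, 200.4]
tcp_rot: [-3.141, 0.001, -3.043]
contact_force: [-0.4, -0.3, -0.3]
grip_width: 35.7
finger_force: 0.0
[482.508919   -98.31529935 200.44656336] 8.35
blk top z 44.63657521176543 1.823145794101819 ((509.6476135253906, -96.06945037841797), (103.62123107910156, 38.139286041259766), 5.3724799156188965)
```

View pics/w4.png

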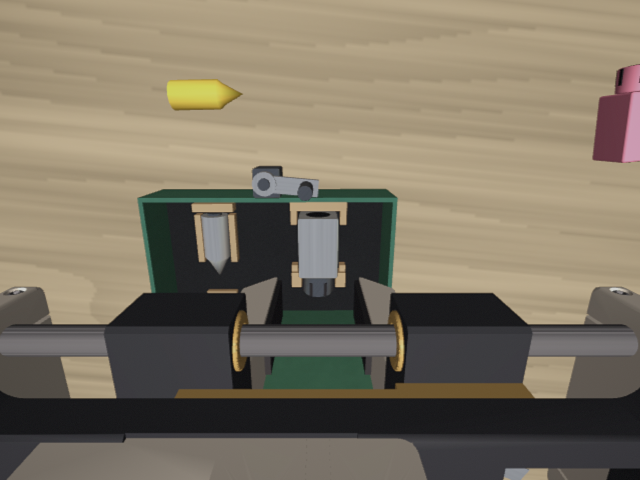

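The wrist view shows the block seated in its nest at (319,245), nose between the cheeks at (319,285). The top sits at about 44 mm, so it lies flat. Next I measure the lid.

```bash
python3 - <<'E'
from h import *
ctr=np.array([532.1,-138.5]); Rz=R.from_euler('z',-5.65,degrees=True)
for n in("top0","s4","t4"):
    c=dict(np.load("/tmp/%s.npz"%n)); P=cloud(c); hsv=cv2.cvtColor(c["image"],cv2.COLOR_RGB2HSV)
    L=Rz.apply((P-np.r_[ctr,0]).reshape(-1,3)).reshape(P.shape)
    m=(hsv[...,0]>55)&(hsv[...,0]<100)&(hsv[...,1]>80)&(L[...,2]>70)&(L[...,2]<210)&(abs(L[...,1])<118)&(L[...,0]>30)&(L[...,0]<150)
    q=L[m]
    k=np.polyfit(q[:,2],q[:,0],1); print(n,m.sum(),"x at z54",np.polyval(k,54),"x at z160",np.polyval(k,160),"theta",np.pi/2+np.arctan(k[0]),q[:,2].max(),q[:,1].min(),q[:,1].max(),(q[:,0]-np.polyval(k,q[:,2])).std())
p=lambda x,y,z:np.r_[R.from_euler('z',5.65,degrees=True).apply([x,y,0])[:2]+ctr,z]
for q in [(-30,0,260),(130,0,260),(130,0,165),(20,0,165)]: print(q,p(*q).round(1),tool(p(*q))[0])
o=get_obs();print(o["grip_width"])
E
```

```text
top0 2872 x at z54 70.1441080069709 x at z160 89.96014822725517 theta 1.7556068890013772 195.83175384970613 -112.67257617486062 113.89756768533421 0.9229608881590184
s4 1112 x at z54 70.83736011625192 x at z160 90.62749740553046 theta 1.755370763068609 194.84427607908046 -111.98729350847135 117.801589504183 0.7227872309259006
t4 613 x at z54 69.87138574095286 x at z160 89.95869558278957 theta 1.758078471899047 195.27073500021058 -112.46248142841642 113.83634574288929 1.0034560363330636
(-30, 0, 260) [ 502.2 -141.5  260. ] [-0.0158 -0.0451 -0.0615]
(130, 0, 260) [ 661.5 -125.7  260. ] [-0.1758 -0.0451 -0.0619]
(130, 0, 165) [ 661.5 -125.7  165. ] [-0.176  -0.0453  0.0331]
(20, 0, 165) [ 552.  -136.5  165. ] [-0.066  -0.0453  0.0334]
23.517246534128525
```

```bash
python3 -m handwheel '[[[0,0,0],[0,-0.015,-0.035],0],[[0,0,0],[-0.03,-0.03,-0.045],0],[[0,0,0],[-0.075,-0.045,-0.045],0],[[0,0,0],[-0.12,-0.045,-0.045],0],[[0,0,0],[-0.16,-0.045,-0.045],0],[[0,0,0],[-0.182,-0.045,-0.045],0],[[0,0,0],[-0.182,-0.045,-0.045],0],[[0,0,0],[-0.182,-0.045,-0.01],0],[[0,0,0],[-0.182,-0.045,0.025],0],[[0,0,0],[-0.182,-0.045,0.035],0],[[0,0,0],[-0.182,-0.045,0.035],0]]'
python3 - <<'E'
from h import *
o=get_obs();d=R.from_euler('z',-5.65,degrees=True).apply(o["tool_pos"]-[532.1,-138.5,0]);print("case tcp",d,o["contact_force"],o["grip_width"])
E
```

```text
time: 9.6
tool_pos: [666.6, -125.0, 162.7]
tcp_rot: [3.14, -0.005, -3.043]
contact_force: [-0.4, 0.7, -0.3]
grip_width: 0.4
finger_force: 0.0
case tcp [135.14470254   0.17127892 162.73197089] [-0.37522307  0.74579204 -0.25888019] 0.4131295982666376
```

```bash
python3 -m handwheel '[[[0,0,0],[0.02,0,0],0],[[0,0,0],[0.035,0,0],0],[[0,0,0],[0.05,0,0.001],0],[[0,0,0],[0.065,0,0.002],0],[[0,0,0],[0.078,0,0.004],0],[[0,0,0],[0.09,0,0.006],0],[[0,0,0],[0.103,0,0.012],0],[[0,0,0],[0.115,0,0.019],0],[[0,0,0],[0.128,0,0.028],0],[[0,0,0],[0.138,0,0.039],0],[[0,0,0],[0.147,0,0.05],0],[[0,0,0],[0.155,0,0.063],0]]'
```

```text
time: 10.8
tool_pos: [515.1, -141.4, 104.5]
tcp_rot: [-3.139, 0.005, -3.043]
contact_force: [0.4, 0.9, 1.0]
grip_width: 0.6
finger_force: 0.8
```

```bash
python3 -m handwheel '[[[0,0,0],[0.004,0,0.01],0],[[0,0,0],[0.008,0,0.02],0],[[0,0,0],[0.01,0,0.028],0],[[0,0,0],[0.011,0,0.034],0],[[0,0,0],[0.011,0,0.038],0],[[0,0,0],[0.011,0,0.041],0],[[0,0,0],[0.011,0,0.043],0],[[0,0,0],[0.011,0,0.043],0]]'
```

```text
time: 11.6
tool_pos: [502.8, -141.5, 60.2]
tcp_rot: [-3.141, 0.0, -3.043]
contact_force: [-4.9, 1.0, 13.1]
grip_width: 0.3
finger_force: 6.7
```

```bash
python3 -m handwheel '[[[0,0,0],[0,0,0.0007],0],[[0,0,0],[0,0,0.0007],0],[[0,0,0],[0,0,-0.01],0],[[0,0,0],[0,0,-0.04],0.3],[[0,0,0],[0,0,-0.08],0.45],[[0,0,0],[0.02,0.02,-0.1],0.45],[[0,0,0],[0.02,0.02,-0.1],0.45],[[0,0,0],[0.02,0.02,-0.1],0.45]]'
python3 - <<'E'
from h import *
ctr=np.array([532.1,-138.5]); Rz=R.from_euler('z',-5.65,degrees=True)
c=snap("wrist"); s=snap("side"); save(c,"w5.png")
im=np.hstack([c["image"][100:400,120:520],s["image"][150:300,240:440].repeat(2,0).repeat(2,1)])[:,:,::-1]; cv2.imwrite("pics/v5.png",im)
for n,k in(("w",c),("s",s)):
    P=cloud(k);L=Rz.apply((P-np.r_[ctr,0]).reshape(-1,3)); hsv=cv2.cvtColor(k["image"],cv2.COLOR_RGB2HSV).reshape(-1,3)
    m=(hsv[:,0]>55)&(hsv[:,0]<100)&(hsv[:,1]>80)&(abs(L[:,0])<65)&(abs(L[:,1])<110)&(L[:,2]>45)&(L[:,2]<90); q=L[m]
    print(n,m.sum(),np.polyfit(q[:,0],q[:,2],1))
    g=(L[:,2]>88)&(L[:,2]<103)&(np.hypot(L[:,0]+82,L[:,1]-34)<20); print("peg",g.sum(),L[g].mean(0),L[g].min(0),L[g].max(0))
o=get_obs();print("tcp case",Rz.apply(o["tool_pos"]-[*ctr,0]),o["grip_width"])
E
```

```text
time: 12.4
tool_pos: [481.2, -123.4, 159.3]
tcp_rot: [-3.141, 0.001, -3.042]
contact_force: [1.2, -0.2, -1.0]
grip_width: 36.0
finger_force: 0.0
w 22585 [2.94610028e-03 6.12842936e+01]
peg 296 [-81.57074899  34.25486188  97.78322633] [-86.65594031  28.57884329  88.24021804] [-75.23357627  39.90725901 100.67852129]
s 2647 [1.74458804e-03 6.06561055e+01]
peg 25 [-79.69102452  38.71831446  94.88930397] [-84.70405457  30.75786452  88.65829984] [-74.29420764  44.1898116  100.12339   ]
tcp case [-49.35791946  19.76159254 158.20256915] 40.19181840860788
```

View pics/v5.png

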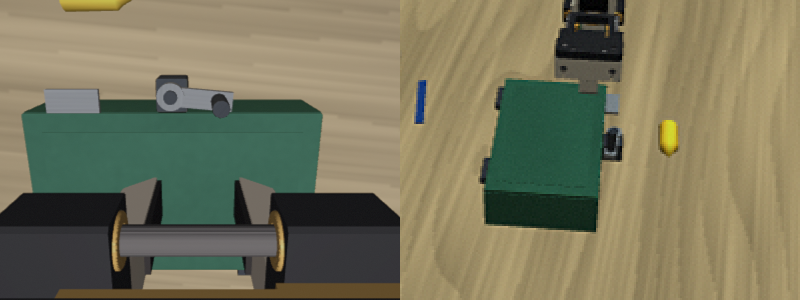

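Wrist crop shows the lid closed flat (slope about 0.002), the peg at crop (221,105) and the lifting tab at (72,100). The side view confirms the lid is flat on the rim. Next, pinch the peg.

```bash
python3 -m handwheel '[[[0,0,0],[0.02,0.009,0.01],0.45],[[0,0,0],[0.032,0.0145,0.025],0.45],[[0,0,0],[0.032,0.0145,0.05],0.45],[[0,0,0],[0.032,0.0145,0.07],0.45],[[0,0,0],[0.032,0.0145,0.08],0.45],[[0,0,0],[0.032,0.0145,0.081],0.45],[[0,0,0],[0.032,0.0145,0.081],0.05],[[0,0,0],[0.032,0.0145,0.081],0.05],[[0,0,0],[0.032,0.0145,0.081],0.05],[[0,0,0],[0.032,0.0145,0.081],0.05],[[0,0,0],[0.032,0.0145,0.081],0.05],[[0,0,0],[0.032,0.0145,0.081],0.05]]'
python3 - <<'E'
from h import *
o=get_obs();print(R.from_euler('z',-5.65,degrees=True).apply(o["tool_pos"]-[532.1,-138.5,0]),o["contact_force"])
E
```

```text
time: 13.7
tool_pos: [447.8, -111.8, 78.3]
tcp_rot: [3.141, 0.001, -3.043]
contact_force: [0.5, 5.0, 4.4]
grip_width: 10.6
finger_force: 30.0
[-81.22511974  34.86713737  78.34263361] [0.46844335 4.97743236 4.37772268]
```

```bash
python3 -m handwheel '[[[0,0,0],[-0.0078,-0.0013,0],0.05],[[0,0,0],[-0.0127,-0.0033,0],0.05],[[0,0,0],[-0.0172,-0.006,0],0.05],[[0,0,0],[-0.0213,-0.0093,0],0.05],[[0,0,0],[-0.0248,-0.0131,0],0.05],[[0,0,0],[-0.0277,-0.0175,0],0.05],[[0,0,0],[-0.03,-0.0222,0],0.05],[[0,0,0],[-0.0315,-0.027,0],0.05],[[0,0,0],[-0.0322,-0.0315,0],0.05],[[0,0,0],[-0.0324,-0.0355,0],0.05],[[0,0,0],[-0.0324,-0.036,0],0.05],[[0,0,0],[-0.0324,-0.036,0],0.05]]'
python3 - <<'E'
from h import *
o=get_obs();print(R.from_euler('z',-5.65,degrees=True).apply(o["tool_pos"]-[532.1,-138.5,0]),o["contact_force"])
E
```

```text
time: 14.9
tool_pos: [485.7, -144.3, 78.4]
tcp_rot: [3.141, 0.005, -3.044]
contact_force: [6.6, 7.6, 0.1]
grip_width: 11.2
finger_force: 30.0
[-46.7815941   -1.1540482   78.43738499] [6.62778394 7.63208006 0.06714161]
```

Release, rise and check.

```bash
python3 -m handwheel '[[[0,0,0],[0,0,0],0.2],[[0,0,0],[0,0,0],0.35],[[0,0,0],[0,0,0],0.35],[[0,0,0],[0,0,0],0.35],[[0,0,0],[0,0,-0.02],0.35],[[0,0,0],[0,0,-0.05],0.35],[[0,0,0],[0,0,-0.09],0.35],[[0,0,0],[0,0,-0.12],0.35],[[0,0,0],[-0.03,0,-0.14],0.35],[[0,0,0],[-0.03,0,-0.14],0.35],[[0,0,0],[-0.03,0,-0.14],0.35]]'
python3 - <<'E'
from h import *
ctr=np.array([532.1,-138.5]); Rz=R.from_euler('z',-5.65,degrees=True)
c=snap("wrist"); s=snap("side"); 
im=np.hstack([c["image"][100:400,120:520],s["image"][150:300,240:440].repeat(2,0).repeat(2,1)])[:,:,::-1]; cv2.imwrite("pics/v6.png",im)
for n,k in(("w",c),("s",s)):
    P=cloud(k);L=Rz.apply((P-np.r_[ctr,0]).reshape(-1,3)); hsv=cv2.cvtColor(k["image"],cv2.COLOR_RGB2HSV).reshape(-1,3)
    m=(hsv[:,0]>55)&(hsv[:,0]<100)&(hsv[:,1]>80)&(abs(L[:,0])<65)&(abs(L[:,1])<110)&(L[:,2]>45)&(L[:,2]<90); q=L[m]
    print(n,m.sum(),np.polyfit(q[:,0],q[:,2],1))
    g=(L[:,2]>92)&(L[:,2]<103)&(np.hypot(L[:,0]+50,L[:,1])<20); p=L[g].mean(0);print("peg",g.sum(),p,"angle",np.arctan2(p[0]+84,p[1]))
E
```

```text
time: 16.0
tool_pos: [513.0, -142.0, 217.5]
tcp_rot: [3.142, -0.001, -3.043]
contact_force: [-0.3, -0.8, -0.1]
grip_width: 32.0
finger_force: 0.0
w 27468 [2.55494117e-03 6.12391630e+01]
peg 177 [-49.3478053   -1.65148321  98.35166837] angle 1.6184191267457124
s 2610 [1.39644830e-04 6.06453626e+01]
peg 21 [-48.06273073   2.61848355  96.31977687] angle 1.4980622405048554
```

View pics/v6.png

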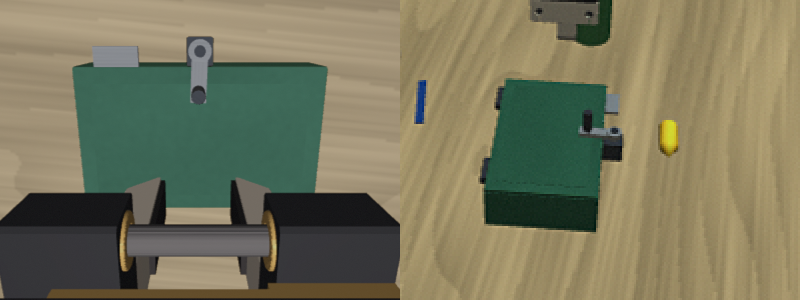

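The latch arm points straight in over the closed lid, with its peg at crop (199,95) and an angle of about 1.6. The lid is flat and the arm is clear, so I'm handing in.

```bash
python3 -c "
from plant import close_job
print(close_job())"
```

```text
the job is handed in; nothing more can be done
None
```

The job is handed in, with no verdict returned: the block lies flat in its nest, nose to the hinge, the lid was closed before the latch was swung fully over (about 1.6 rad), and the arm never went near the bottle, chuck key or wrench; it took about 16 s.

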